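# Set the stitching chisel on the stitch line

### The arm

A 6-joint arm with a two-finger parallel gripper is mounted at the origin on the work surface. World frame = base frame: x ahead of the robot, y to its left, z up, the work surface at z = 0. Lengths are in mm, angles in rad, forces in N, time in s.
With the tool pointing down it reaches from about 325 to 850 mm from the base axis. Payload 4.4 kg.
Tool frame: the origin (TCP) lies at the very end of the fingers, on their centre line; the grasp point (between the pads) lies 19 mm behind it; z points along the fingers, y is the line along which they close (so a half turn about z gives the same grasp; the last joint's range is limited). The gripper opens to 94 mm and grips with 3 to 60 N. Pads are 16 mm wide; open, the fingers measure 119 mm over their backs; the gripper's body (75 mm by 177 mm) begins 78 mm behind the grasp point.
Start: joints at [-1.327, 0.207, 1.542, -0, 1.393, -0.15], TCP at [221.147, -530.774, 205.447] pointing down, gripper open.
Joint ranges: [-2.73, 2.73], [-0.86, 2.22], [0.23, 2.46], [-1.11, 4.25], [0.08, 2.63], [-2.82, 2.82]. Speed limits (rad/s): [2.79, 2.79, 3.14, 3.14, 3.14, 3.14].

### API

Orientations are given as [roll, pitch, yaw] about the fixed x, y, z axes, in that order (R = Rz(yaw) Ry(pitch) Rx(roll)).
In Python, from workcell import robot gives the robot as it stands.
- The arm moves only by the tool servo_tool, never from a script. Its argument "commands" is a list of rows, each a list of 3 entries, a list of its own where there are three numbers: the shift along the tool's x, y, z normalised to -1 to 1, where 1 is 0.2 m, then the turn, a rotation vector about the tool's x, y, z normalised to -1 to 1, where 1 is 45 degrees, then the opening, from 0 (shut) to 1 (fully open). In form: [[[x, y, z], [wx, wy, wz], gripper], ...]. A call has 1 to 12 rows; each row is the pose to reach, as a shift and turn from the pose commanded when the call began, along the tool's axes at that moment; what a row does not reach only later rows make up. A row lasts 1/10 s, in which the tool goes at most 50 mm and 8.59 degrees, less where a joint would pass 70% of its speed; a pose out of reach is approached as far as the arm can. A call with a number of a shift or a turn outside -1 to 1 is refused whole. A call with a gripper value outside its range is refused whole. The fingers move at their own pace and stop on an object; "grip_force" is the grip in N (left out, the last holds). Time passes only in rows, so rows that repeat a pose let the fingers close. It gives the time, the measured TCP pose, the force, the opening and the grip force at its end, in the units of the state.
- robot.observe(): the state, without advancing time (a new reading comes with each control period).
- robot.grab_frame(name): name is "side" or "top"; returns (picture, depth): 384x512x3 uint8, red, green, blue; 384x512 float32, mm along the optical axis (not along the pixel's ray), 0 where there is no reading.
- robot.camera_info(name): a dict with "fx", "fy", "cx", "cy" (pixels), "k1" (the pictures are not rectified: a ray, as slopes to the right and down, at radius r is drawn at 1 + k1 r^2 times it, then the intrinsics apply), "position" and "rotation" of the camera in the world. Camera axes: x right, y down, z forward; pixel columns grow to the right and rows downward; lengths in mm; the calibration is good to about 2 mm. A picture is of the moment at which its call begins. camera_info takes no time and is no camera call.
- robot.finish_job(): hands the job in; it is judged then, once.
The state is a dict: "time": time; "joints": joint angles; "qvel": joint speeds; "tau": joint torques, N m; "tool_pos": TCP position; "tool_rot": TCP orientation; "contact_force": force on the tool from outside, world axes, zero at the start; "wrist_torque": the same for the moment, N m; "grip_width": opening from 0.0 (shut) to 1.0 (fully open); "grip_force": force on a finger pad.
Only numpy, scipy, OpenCV 4.12 (cv2) and the standard library are available. Lean on these libraries where they do the work, as an engineer would, in place of code of your own. Each camera call takes 0.05 s, during which the arm holds its last target. There are 200 camera calls.

### The job

Draw the stitching chisel straight up out of the slotted tool rack by its flat shank, and set its row of teeth on the pencilled stitch line of the bark blank, between the two cross ticks, standing upright with the row running along the line. Press it down lightly, about 5 newtons, and finish holding it like that, ready for the mallet blow: do not let go. The teeth must not touch the bark anywhere else or be pushed hard into it, and the other tools and things stay where they are.

Things in the scene. Friction and masses are not known exactly. Their poses are not given: they have to be found in the camera images.
- iron: stitching chisel, steel, 8 mm thick (x), 120 tall (z, up), 0.15 to 0.30 kg. Blade 40 mm wide (y) up to 60 mm, shoulders, flat shank 24 mm wide from 68 to the top. Front and back alike. Origin: middle of the tooth tips, underside; the tooth row is 39 mm along y, 3 to 4 mm thick. Stands teeth down in a rack slot, top 70 mm above the rack; the only tool with shoulders and narrow shank.
- shank (a point): where to grip the chisel: middle of its shank, 103 mm above the tooth tips (17 mm below its top), axes as the chisel's; 8 mm across along x
- rack: fixed beech tool rack, 66 mm (x) by 236 (y) by 62 tall, origin under its centre. Four slots in a row along y, at y = -87, -29, 29, 87 mm, each 11 mm (x) by 44 (y) and 50 deep (slot floor 12 mm up), each holding one flat tool upright, flat faces to the rack's x. Which tool is in which slot changes, and so does the side of the table it stands on.
- board: fixed fibreboard work board, 170 mm (its x) by 220 mm (its y), 9 mm thick, origin under its centre; on it a black rubber punching pad 112 by 180 mm whose top is 17 mm above the table, and on the pad the bark blank.
- bark: flat birch-bark blank, brown, 80 mm (x) by 150 mm (y) by 3 mm, axes as the board's, lying on the rubber pad 22 mm to the -x side of the board's centre, origin under its centre; its top is 20 mm above the table. It cannot shift sideways; the rubber under it gives about 1 mm for each 6 N of push.
- mark (a point): the marked spot on the bark's top face: the point of the pencilled stitch line midway between the two cross ticks. The line (dark, 2 mm wide) runs along this point's y for all 150 mm of the blank, 20 mm inside its -x edge; the ticks are 20 mm long and 52 mm apart, their middle 25 mm to +y of the blank's middle.
- scraper: plain rectangular dark steel scraper in the rack, 40 mm wide, 8 mm thick, 88 mm tall (top 38 mm above the rack); origin: middle of its lower edge
- paddle: wooden sanding paddle with a round top and a grey band of abrasive paper in the rack, 40 mm wide, 8 mm thick, 150 mm tall (top 100 mm above the rack, 162 mm above the table); origin: middle of its lower edge
- folder: bone-coloured folder with a round top in the rack, 40 mm wide, 8 mm thick, 100 mm tall (top 50 mm above the rack); origin: middle of its lower edge
- mallet: wooden mallet lying on the table just beyond the board: head 90 by 56 by 50 mm high, handle along its x; origin under the head
- pencil: yellow pencil lying on the fibreboard beside the pad, 150 mm along its y, 7 mm thick; origin under its middle
- glue: white glue bottle, diameter 52 mm, 150 mm tall, standing at the far middle of the table; origin under its centre
- spool: pale empty spool, diameter 48 mm, 65 mm tall, out at the left; origin under its centre
- tin: round aluminium tin with lid, diameter 84 mm, 42 mm tall, out at the right; origin under its centre

How it is judged:
By the outcome, as a careful person would: the job done as asked, in the order asked, and still so for the second after the job is handed in, while the arm keeps its last pose, push and grip.
It also fails if it takes over 48 s, if anything falls off the work surface, if the arm or the gripper's body presses on something with over 40 N, if the wrist force passes 120 N, or if a joint passes its speed limit or range.

## Working session

There is one attempt and no reset: what is moved stays moved. The work goes in short steps, Python scripts to look and compute and a tool call to move; the robot and the scene stay as the last step left them, time stands still between calls to the robot, and variables do not carry over. Pictures are saved under pics/ and viewed, at most 10 in all, crops included, and the job is handed in when it is done.

Besides the shell and the picture viewer there is one more tool, called after ">>>" as name(argument=value, ...) on one line, values as JSON. servo_tool: Moves the arm, as the interface text tells. Its arguments: {"type":"object","properties":{"commands":{"type":"array"},"grip_force":{"type":"number"}},"required":["commands"]}

```bash
mkdir -p pics; cat > h.py <<'E'
import numpy as np, cv2
from workcell import robot
def grab(n):
    p,d=robot.grab_frame(n); np.savez(f'{n}.npz',p=p,d=d); return p,d
def world(n,uv,d=None,z=None):
    c=robot.camera_info(n); uv=np.asarray(uv,float).reshape(-1,2)
    s=np.c_[(uv[:,0]-c['cx'])/c['fx'],(uv[:,1]-c['cy'])/c['fy']]; q=s.copy()
    for _ in range(20): q=s/(1+c['k1']*(q**2).sum(1,keepdims=True))
    r=np.c_[q,np.ones(len(q))]@np.array(c['rotation']).T; o=np.array(c['position'])
    t=np.asarray(d,float).reshape(-1) if d is not None else (z-o[2])/r[:,2]
    return o+r*t[:,None]
def cloud(n,d):
    v,u=np.mgrid[:d.shape[0],:d.shape[1]]
    return world(n,np.c_[u.ravel(),v.ravel()],d.ravel()).reshape(*d.shape,3)
E
python3 - <<'E'
from h import *
for n in('top','side'):
    p,d=grab(n); cv2.imwrite(f'pics/{n}0.png',cv2.cvtColor(p,cv2.COLOR_RGB2BGR)); c=robot.camera_info(n); print(n,c)
print(robot.observe())
E
```

```text
top {'fx': 413.312050973737, 'fy': 413.312050973737, 'cx': 259.2919526663752, 'cy': 187.79431206591158, 'k1': 0.004294323903069061, 'position': array([ 468.01853259,    7.42543819, 1566.23151217]), 'rotation': array([-3.05508902e+00, -1.17969738e-04, -1.54852369e+00])}
side {'fx': 499.11885314565467, 'fy': 499.11885314565467, 'cx': 250.89723921960868, 'cy': 198.80144818951865, 'k1': 0.04469164217090127, 'position': array([ 186.31618971,  987.12676718, 1408.20099151]), 'rotation': array([-2.45008755, -0.01524393, -2.71821234])}
{'time': 0.1, 'joints': array([-1.32650536e+00,  2.07312961e-01,  1.54278032e+00,  9.03123131e-06,
        1.39350409e+00, -1.50513134e-01]), 'qvel': array([-9.41351615e-05, -7.89114938e-04, -3.42061349e-03,  3.06180568e-04,
        2.93103301e-04,  1.21722613e-03]), 'tau': array([ 4.98724603e-04, -3.71858919e+01, -2.82293880e+01,  7.01810606e-02,
        3.10989632e-02, -4.44084560e-05]), 'tool_pos': array([ 220.97099601, -530.06973402,  204.43391312]), 'tool_rot': array([-3.13961193e+00, -3.09383881e-04,  3.94802193e-01]), 'contact_force': array([ 0.50407294,  0.30966013, -0.71300655]), 'wrist_torque': array([ 0.03870403,  0.01590031, -0.01272691]), 'grip_force': 0.0, 'grip_width': 0.9986767963156631}
```

View pics/top0.png

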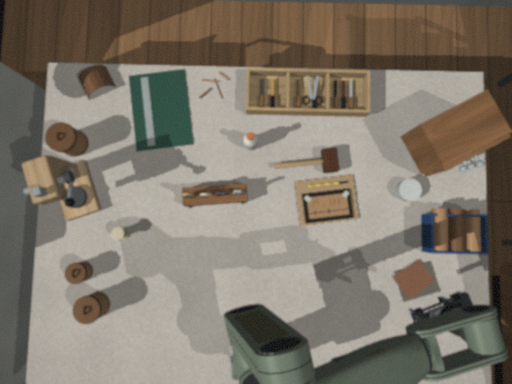

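View pics/side0.png

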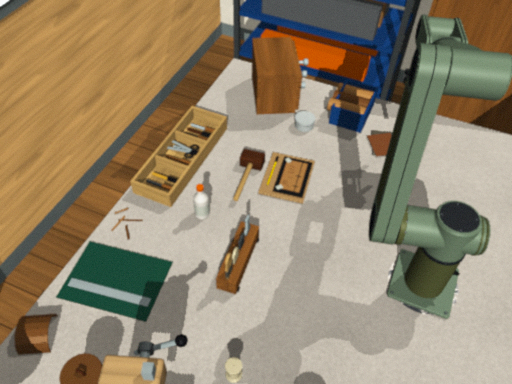

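The top view shows the rack at about (215,194), with the board at (327,200) and the bark at (328,205). In the side view the rack is at (238,257) and the board at (288,177). I'll fix the rotation format (it's rpy), then crop and measure.

```bash
sed -i "s/^import numpy.*/import numpy as np, cv2\nfrom scipy.spatial.transform import Rotation as Ro/; s/np.array(c\['rotation'\]).T/Ro.from_euler('xyz',c['rotation']).as_matrix().T/" h.py
python3 - <<'E'
from h import *
T=np.load('top.npz');S=np.load('side.npz')
def crop(p,u0,v0,w,h,k): return cv2.resize(p[v0:v0+h,u0:u0+w],None,fx=k,fy=k,interpolation=cv2.INTER_CUBIC)
a=crop(T['p'],175,172,80,42,10); b=crop(T['p'],285,170,80,60,6); c=crop(S['p'],205,205,64,98,5)
im=np.zeros((590,800,3),np.uint8); 
im=np.zeros((600,800,3),np.uint8)
a=cv2.resize(a,(480,252)); im[:252,:480]=a; b=cv2.resize(b,(440,330)); im[260:590,:440]=b; im[:490,480:800]=c
cv2.imwrite('pics/crops.png',im[...,::-1])
for n,D in(('top',T),('side',S)):
    P=cloud(n,D['d']); 
    m=(abs(P[...,0]-470)<110)&(P[...,1]<320)&(P[...,1]>0)&(P[...,2]>40)&(P[...,2]<180)
    q=P[m]; 
    r=q[(q[:,2]>54)&(q[:,2]<70)]
    rect=cv2.minAreaRect(r[:,:2].astype(np.float32)); print(n,len(q),len(r),rect,r[:,2].mean())
    r=q[q[:,2]>72]; ax=None
    for lo in range(72,180,12):
        e=r[(r[:,2]>=lo)&(r[:,2]<lo+12)]; print(lo,len(e),np.round(e.mean(0)) if len(e) else '',np.round(np.sort(e[:,1])[::6]))
    m=(abs(P[...,0]-450)<140)&(P[...,1]<-60)&(P[...,1]>-320)&(P[...,2]>4)&(P[...,2]<30)
    r=P[m]; print('board',len(r),cv2.minAreaRect(r[:,:2].astype(np.float32)))
    t=P[(abs(P[...,0]-300)<40)&(abs(P[...,1])<100)]; print('table z',np.median(t[:,2]))
E
```

```text
top 751 568 ((556.5390014648438, 172.82125854492188), (47.93690490722656, 237.4127960205078), 1.7343018054962158) 62.51196246687433
72 17 [566. 169.  77.] [ 57. 148. 201.]
84 18 [570. 183.  90.] [ 75. 154. 240.]
96 40 [571. 180. 101.] [ 78. 139. 150. 163. 188. 216. 256.]
108 20 [569. 190. 111.] [ 81. 194. 205. 271.]
120 10 [571. 165. 127.] [ 77. 241.]
132 6 [573. 144. 136.] [80.]
144 12 [564. 257. 151.] [241. 258.]
156 19 [564. 262. 160.] [246. 259. 267. 277.]
168 1 [566. 251. 168.] [251.]
board 2258 ((449.99322509765625, -190.1805419921875), (259.4232177734375, 279.8731384277344), 89.98133850097656)
table z 1.3403898773420906
side 1016 656 ((555.1700439453125, 179.0924835205078), (49.46550369262695, 238.38189697265625), 0.03502510488033295) 62.0088511154115
72 42 [570. 209.  78.] [ 88. 146. 166. 212. 226. 250. 277.]
84 44 [569. 217.  90.] [ 97. 164. 171. 204. 226. 259. 280. 284.]
96 57 [571. 204. 102.] [105. 142. 157. 166. 194. 217. 223. 249. 269. 285.]
108 34 [569. 224. 113.] [ 89. 202. 212. 221. 264. 284.]
120 15 [566. 250. 126.] [ 98. 274. 284.]
132 16 [563. 270. 137.] [247. 265. 283.]
144 24 [564. 271. 150.] [247. 263. 275. 281.]
156 21 [566. 267. 161.] [253. 263. 269. 278.]
168 0  []
board 1603 ((450.24462890625, -190.03939819335938), (259.2917175292969, 279.3553466796875), 89.89468383789062)
table z 0.185355239691944
```

View pics/crops.png

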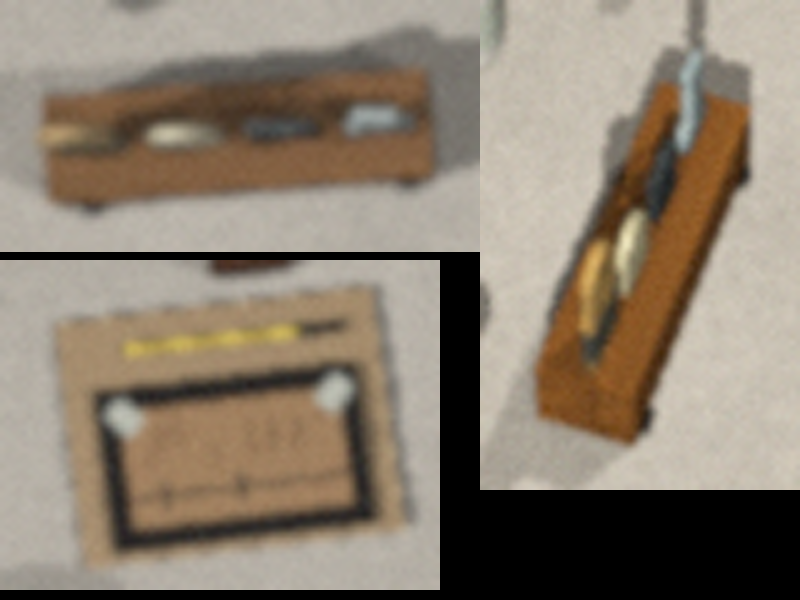

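The iron (steel, shouldered) is in the rack's -y end slot, at the right in the top view. The scraper, folder and paddle follow going left. The ticks are at about (315,213) and (329,211) in the top image.

```bash
cat >> h.py <<'E'
def project(n,X):
    c=robot.camera_info(n); R=Ro.from_euler('xyz',c['rotation']).as_matrix()
    q=(np.asarray(X,float).reshape(-1,3)-c['position'])@R; s=q[:,:2]/q[:,2:]; s=s*(1+c['k1']*(s**2).sum(1,keepdims=True))
    return s*[c['fx'],c['fy']]+[c['cx'],c['cy']]
def rect(n,p,cx,cy,z,h=150,k=2):
    # world-plane view: col = (cy+h-y)*k , row=(cx+h-x)*k
    N=int(2*h*k); v,u=np.mgrid[:N,:N]; X=np.c_[(cx+h-v/k).ravel(),(cy+h-u/k).ravel(),np.full(N*N,z)]
    m=project(n,X).reshape(N,N,2).astype(np.float32); return cv2.remap(p,m[...,0],m[...,1],cv2.INTER_CUBIC)
E
python3 - <<'E'
from h import *
ims=[]
for n in('top','side'):
    D=np.load(n+'.npz'); P=cloud(n,D['d'])
    im=rect(n,D['p'],500,-100,20,h=100); 
    im=rect(n,D['p'],450,-180,20,h=130); ims.append(im[...,::-1])
    g=im.max(2).astype(int); m=((g<75)*255).astype(np.uint8)
    cs,_=cv2.findContours(m,cv2.RETR_EXTERNAL,cv2.CHAIN_APPROX_NONE); c=max(cs,key=lambda c:cv2.minAreaRect(c)[1][0]*cv2.minAreaRect(c)[1][1])
    (a,b),s,t=cv2.minAreaRect(c); print(n,'pad centre',450+130-b/2,-180+130-a/2,np.array(s)/2,t)
    q=P.reshape(-1,3); e=q[(q[:,2]>85)&(abs(q[:,0]-565)<30)&(q[:,1]>50)&(q[:,1]<118)]
    print(e[np.argsort(e[:,2])].round().tolist())
    im2=rect(n,D['p'],560,170,62,h=140); 
cv2.imwrite('pics/rect.png',cv2.resize(np.hstack(ims),(800,400)))
E
```

```text
top pad centre 498.3090362548828 -221.53558349609375 [166.15472412  72.91929626] 19.390727996826172
[[583.0, 75.0, 88.0], [579.0, 75.0, 91.0], [578.0, 78.0, 104.0], [578.0, 81.0, 109.0], [578.0, 85.0, 110.0], [577.0, 95.0, 111.0], [577.0, 88.0, 115.0], [577.0, 91.0, 120.0], [576.0, 98.0, 122.0], [580.0, 88.0, 126.0], [580.0, 77.0, 130.0], [583.0, 77.0, 130.0], [580.0, 84.0, 131.0], [583.0, 84.0, 132.0], [583.0, 80.0, 133.0], [583.0, 91.0, 133.0], [583.0, 87.0, 134.0], [579.0, 91.0, 134.0], [582.0, 98.0, 135.0], [579.0, 80.0, 136.0], [579.0, 94.0, 137.0], [579.0, 97.0, 137.0], [582.0, 94.0, 139.0]]
side pad centre 539.1683502197266 -225.44757080078125 [104.49846649 158.35246277] 81.90251159667969
[[580.0, 97.0, 87.0], [583.0, 104.0, 88.0], [581.0, 85.0, 89.0], [582.0, 83.0, 91.0], [580.0, 95.0, 91.0], [585.0, 100.0, 94.0], [583.0, 105.0, 95.0], [580.0, 95.0, 96.0], [579.0, 105.0, 98.0], [582.0, 84.0, 98.0], [581.0, 102.0, 98.0], [581.0, 95.0, 101.0], [583.0, 98.0, 104.0], [581.0, 102.0, 104.0], [583.0, 104.0, 105.0], [582.0, 83.0, 108.0], [580.0, 97.0, 109.0], [580.0, 89.0, 111.0], [583.0, 105.0, 112.0], [585.0, 102.0, 112.0], [581.0, 103.0, 116.0], [579.0, 98.0, 117.0], [585.0, 102.0, 118.0], [580.0, 96.0, 119.0], [580.0, 88.0, 120.0], [581.0, 86.0, 122.0], [582.0, 85.0, 126.0], [579.0, 106.0, 126.0], [581.0, 103.0, 127.0], [579.0, 98.0, 127.0], [587.0, 80.0, 128.0], [583.0, 106.0, 129.0], [582.0, 101.0, 129.0], [588.0, 86.0, 129.0], [585.0, 85.0, 130.0], [580.0, 96.0, 130.0], [585.0, 94.0, 130.0], [587.0, 96.0, 131.0], [583.0, 90.0, 132.0], [585.0, 101.0, 132.0], [581.0, 94.0, 132.0], [585.0, 93.0, 134.0], [583.0, 106.0, 134.0], [582.0, 101.0, 135.0], [582.0, 85.0, 136.0], [580.0, 88.0, 136.0]]
```

View pics/rect.png

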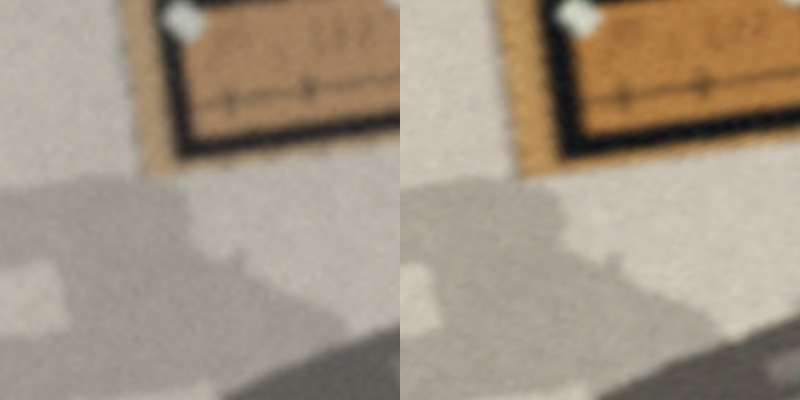

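```bash
cat >> h.py <<'E'
def marks(n,p,shift=(0,0)):
    from scipy.optimize import minimize
    k=2; cx,cy=520,-222; h=110
    g=cv2.GaussianBlur(rect(n,p,cx,cy,20,h,k).astype(np.float32).mean(2),(0,0),1.5)
    def samp(X): 
        return cv2.remap(g,((cy+h-X[:,1])*k).astype(np.float32)[None],((cx+h-X[:,0])*k).astype(np.float32)[None],cv2.INTER_LINEAR)[0]
    s=np.linspace(-90,40,131); L=np.c_[0*s,s]; T=np.array([(a,b) for b in(-26,26) for a in np.linspace(-9,9,19)])
    def cost(v):
        R=np.array([[np.cos(v[2]),-np.sin(v[2])],[np.sin(v[2]),np.cos(v[2])]])
        f=lambda A:samp(A@R.T+v[:2])
        d=lambda A,o:(f(A)-(f(A+o)+f(A-o))/2).mean()
        return d(L,np.array([5,0]))+d(T,np.array([0,5]))
    best=min((minimize(cost,[cx+a,cy+b,t],method='Nelder-Mead') for a in(-3,0,3) for b in(-4,0,4) for t in(.1,.15)),key=lambda r:r.fun)
    return best.x,best.fun
E
python3 - <<'E'
from h import *
for n in('top','side'):
    D=np.load(n+'.npz'); P=cloud(n,D['d']); print(n,marks(n,D['p']))
    q=P.reshape(-1,3); q=q[(abs(q[:,0]-570)<70)&(q[:,1]<330)&(q[:,1]>20)]
    r=q[(q[:,2]>54)&(q[:,2]<70)]; print(cv2.minAreaRect(r[:,:2].astype(np.float32)),len(r))
    e=q[(q[:,2]>115)&(q[:,1]<118)]; print(e[:,:2].mean(0),e[:,:2].min(0),e[:,:2].max(0))
    e=q[(q[:,2]>100)&(q[:,1]>190)]; print('paddle',e[:,:2].mean(0))
E
```

```text
top (array([ 4.91726490e+02, -2.38930316e+02,  1.42795332e-01]), np.float64(-29.948062896728516))
((572.7763061523438, 173.89883422851562), (66.36253356933594, 235.46620178222656), 5.644345283508301) 977
[580.51833226  88.25378882] [576.46808933  76.99566758] [583.28926932  98.31923643]
paddle [564.98054022 242.33954057]
side (array([ 4.92752549e+02, -2.37947878e+02,  1.45138592e-01]), np.float64(-28.415433883666992))
((575.0989990234375, 178.16506958007812), (68.00257110595703, 240.75408935546875), 6.179343223571777) 993
[582.51027482  94.90422341] [579.03917376  80.46403256] [588.28300645 106.23976527]
paddle [565.52712324 257.65875938]
```

```bash
sed -i "s/best=min((minimize/cost0=cost; cost=lambda v: cost0(v)+10*(abs(v[0]-520)>8)+10*(abs(v[1]+222)>10)\n    best=min((minimize/" h.py
cat > plan.py <<'E'
import sys,json,numpy as np
from scipy.spatial.transform import Rotation as Ro
# commanded pose [x,y,z,yaw] in cmd.json (tool pointing down); prints rounded shift/turn to each waypoint
def plan(wps,save=True):
    c=np.array(json.load(open('cmd.json')))
    for w in wps:
        R=Ro.from_euler('xyz',[np.pi,0,c[3]]); s=np.round(R.inv().apply(np.array(w[:3])-c[:3])/200,4); t=round(-(w[3]-c[3])/(np.pi/4),3)
        print('shift',s.tolist(),'wz',t,'rows>=',max(np.linalg.norm(s)*4,abs(t)*45/8.59).round(1))
        c=np.r_[c[:3]+R.apply(s*200),c[3]-t*np.pi/4]
    print('cmd',c.round(2).tolist())
    if save: json.dump(c.tolist(),open('cmd.json','w'))
E
echo '[221.147,-530.774,205.447,0.394]' > cmd.json
python3 - <<'E'
from h import *; from plan import plan
for n in('top','side'): print(marks(n,np.load(n+'.npz')['p']))
plan([(320,-400,275,1.03),(430,-215,280,1.67),(530,-40,270,1.67),(582,90,170,1.67)])
E
```

```text
(array([ 4.89294521e+02, -2.24328122e+02,  1.48634507e-01]), np.float64(-19.4582576751709))
(array([ 5.20843352e+02, -2.21359979e+02,  1.46875982e-01]), np.float64(-23.936965942382812))
shift [0.7074, -0.414, -0.3478] wz -0.81 rows>= 4.2
shift [1.0762, -0.0045, -0.025] wz -0.815 rows>= 4.3
shift [0.821, 0.5844, 0.05] wz 0.0 rows>= 4.0
shift [0.621, 0.3233, 0.5] wz 0.0 rows>= 3.4
cmd [582.01, 90.0, 170.01, 1.67]
```

```bash
sed -i 's/10\*(abs/100*(abs/g' h.py
echo '[221.147,-530.774,205.447,0.394]' > cmd.json
python3 - <<'E'
from h import *; from plan import plan
print(marks('top',np.load('top.npz')['p']))
plan([(320,-400,275,1.03),(410,-240,280,1.67),(520,-60,270,1.67),(582,90,170,1.67)])
E
```

```text
(array([ 5.18260480e+02, -2.24663939e+02,  1.43725934e-01]), np.float64(-18.957141876220703))
shift [0.7074, -0.414, -0.3478] wz -0.81 rows>= 4.2
shift [0.9175, -0.0259, -0.025] wz -0.815 rows>= 4.3
shift [0.841, 0.6367, 0.05] wz 0.0 rows>= 4.2
shift [0.7155, 0.3829, 0.5] wz 0.0 rows>= 3.8
cmd [582.0, 90.0, 170.01, 1.67]
```

>>> servo_tool(commands=[[[0.7074, -0.414, -0.3478], [0, 0, -0.81], 1], [[0.7074, -0.414, -0.3478], [0, 0, -0.81], 1], [[0.7074, -0.414, -0.3478], [0, 0, -0.81], 1], [[0.7074, -0.414, -0.3478], [0, 0, -0.81], 1], [[0.7074, -0.414, -0.3478], [0, 0, -0.81], 1], [[0.7074, -0.414, -0.3478], [0, 0, -0.81], 1]])

```text
time: 0.7
tool_pos: [320.5, -399.2, 275.2]
tool_rot: [3.141, 0.0, 1.033]
contact_force: [-0.5, -0.5, -0.6]
grip_width: 0.999
grip_force: 0.0
```

>>> servo_tool(commands=[[[0.9175, -0.0259, -0.025], [0, 0, -0.815], 1], [[0.9175, -0.0259, -0.025], [0, 0, -0.815], 1], [[0.9175, -0.0259, -0.025], [0, 0, -0.815], 1], [[0.9175, -0.0259, -0.025], [0, 0, -0.815], 1], [[0.9175, -0.0259, -0.025], [0, 0, -0.815], 1], [[0.9175, -0.0259, -0.025], [0, 0, -0.815], 1]])

```text
time: 1.3
tool_pos: [409.7, -239.2, 279.2]
tool_rot: [-3.14, -0.001, 1.671]
contact_force: [-0.1, -0.2, -0.0]
grip_width: 0.998
grip_force: 0.0
```

>>> servo_tool(commands=[[[0.841, 0.6367, 0.05], [0, 0, 0], 1], [[0.841, 0.6367, 0.05], [0, 0, 0], 1], [[0.841, 0.6367, 0.05], [0, 0, 0], 1], [[0.841, 0.6367, 0.05], [0, 0, 0], 1], [[0.841, 0.6367, 0.05], [0, 0, 0], 1]])

```text
time: 1.8
tool_pos: [520.7, -57.0, 268.9]
tool_rot: [-3.141, -0.002, 1.672]
contact_force: [0.5, -0.9, 0.1]
grip_width: 0.995
grip_force: 0.0
```

>>> servo_tool(commands=[[[0.7155, 0.3829, 0.5], [0, 0, 0], 1], [[0.7155, 0.3829, 0.5], [0, 0, 0], 1], [[0.7155, 0.3829, 0.5], [0, 0, 0], 1], [[0.7155, 0.3829, 0.5], [0, 0, 0], 1], [[0.7155, 0.3829, 0.5], [0, 0, 0], 1], [[0.7155, 0.3829, 0.5], [0, 0, 0], 1]])

```text
time: 2.4
tool_pos: [581.0, 89.0, 168.7]
tool_rot: [-3.139, 0.001, 1.67]
contact_force: [0.4, -0.5, -0.4]
grip_width: 1.002
grip_force: 0.0
```

```bash
python3 - <<'E'
from h import *
n='side'; p,d=grab(n); o=robot.observe(); print(o['tool_pos'],o['tool_rot'])
u,v=project(n,o['tool_pos'])[0].astype(int); print(u,v)
c=p[v-40:v+100-15,u-85:u+75]; cv2.imwrite('pics/s1.png',cv2.resize(c,None,fx=4.5,fy=4.5,interpolation=cv2.INTER_CUBIC)[...,::-1])
p,d=grab('top')
E
```

```text
[581.61315956  88.4622495  169.96238219] [-3.14096971e+00  8.89114163e-04  1.66888290e+00]
247 209
```

View pics/s1.png

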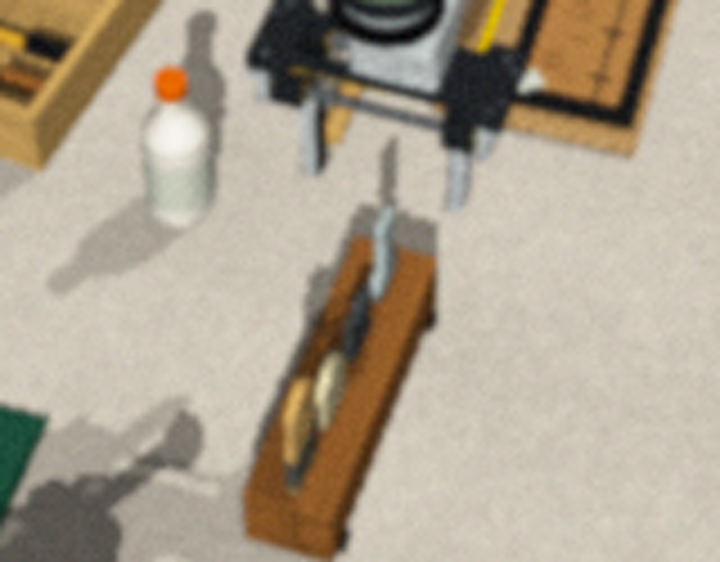

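Side view: the finger tips are at crop (312,170) and (455,208), straddling the chisel top at (388,210). Next I'll calibrate both cameras against the visible fingers.

```bash
python3 - <<'E'
from h import *
tcp=np.array([582,90,170.]); yaw=1.67; ex=np.array([np.cos(.0992),np.sin(.0992)]); ey=np.array([-ex[1],ex[0]])
for n in('top','side'):
    D=np.load(n+'.npz'); q=cloud(n,D['d']).reshape(-1,3); q=q[np.linalg.norm(q[:,:2]-tcp[:2],axis=1)<75]
    L=np.c_[(q[:,:2]-tcp[:2])@ex,(q[:,:2]-tcp[:2])@ey,q[:,2]]
    f=L[(L[:,2]>160)&(L[:,2]<195)]
    for s in(-1,1):
        g=f[f[:,0]*s>20]; print(n,'finger',s,len(g),g.min(0).round(1) if len(g) else '',g.max(0).round(1) if len(g) else '')
    e=L[(L[:,2]>75)&(L[:,2]<140)&(abs(L[:,1])<30)&(abs(L[:,0])<20)]; print(n,'iron',len(e),e.mean(0).round(1),np.percentile(e,[5,50,95],axis=0).round(1).tolist())
    p=cv2.cvtColor(D['p'],cv2.COLOR_RGB2GRAY)
uv=[[248.2,215.7]]; print(world('side',uv,z=132))
E
```

```text
top finger -1 0  
top finger 1 0  <stdin>:9: RuntimeWarning: Mean of empty slice.
  ret = um.true_divide(
Traceback (most recent call last):
IndexError: index -1 is out of bounds for axis 0 with size 0
```

```bash
python3 - <<'E'
from h import *
tcp=np.array([582,90,170.]); ex=np.array([np.cos(.0992),np.sin(.0992)]); ey=np.array([-ex[1],ex[0]])
for n in('side',):
    D=np.load(n+'.npz'); q=cloud(n,D['d']).reshape(-1,3); q=q[np.linalg.norm(q[:,:2]-tcp[:2],axis=1)<75]
    L=np.c_[(q[:,:2]-tcp[:2])@ex,(q[:,:2]-tcp[:2])@ey,q[:,2]]
    f=L[(L[:,2]>160)&(L[:,2]<205)]
    for s in(-1,1):
        g=f[f[:,0]*s>20]; print(n,'finger',s,len(g),g.min(0).round(1),g.max(0).round(1),np.median(g,0).round(1))
    e=L[(L[:,2]>75)&(L[:,2]<140)&(abs(L[:,1])<30)&(abs(L[:,0])<20)]; print(n,'iron',len(e),np.percentile(e,[5,50,95],axis=0).round(1).tolist())
print(world('side',[[248.2,215.7]],z=132))
E
```

```text
side finger -1 30 [-57.8  -2.7 164.9] [-46.5  13.3 204.3] [-52.4   8.6 190.6]
side finger 1 33 [ 47.2  -4.7 171. ] [ 58.9  12.2 203.9] [ 51.2   8.1 187.8]
side iron 60 [[-2.4, -4.9, 77.9], [0.2, 8.3, 110.7], [5.0, 18.5, 135.2]]
[[581.49171491  84.0369     132.        ]]
```

```bash
python3 -c "
from plan import plan
plan([(582,94,97,1.67)])"
```

```text
shift [0.0199, 0.002, 0.365] wz 0.0 rows>= 1.5
cmd [582.0, 94.0, 97.01, 1.67]
```

>>> servo_tool(commands=[[[0.0199, 0.002, 0.1], [0, 0, 0], 1], [[0.0199, 0.002, 0.2], [0, 0, 0], 1], [[0.0199, 0.002, 0.3], [0, 0, 0], 1], [[0.0199, 0.002, 0.365], [0, 0, 0], 1], [[0.0199, 0.002, 0.365], [0, 0, 0], 0.5], [[0.0199, 0.002, 0.365], [0, 0, 0], 0.3], [[0.0199, 0.002, 0.365], [0, 0, 0], 0.2], [[0.0199, 0.002, 0.365], [0, 0, 0], 0.2]], grip_force=5)

```text
time: 3.3
tool_pos: [582.6, 94.2, 98.5]
tool_rot: [3.139, 0.0, 1.671]
contact_force: [-0.4, -0.3, -0.7]
grip_width: 0.701
grip_force: 0.0
```

```bash
python3 - <<'E'
from h import *
o=robot.observe(); print(o['tool_pos'],o['grip_width'],o['contact_force'])
n='side'; p,d=grab(n)
u,v=project(n,[582,94,115])[0].astype(int); print(u,v)
c=p[v-45:v+30,u-50:u+50]; cv2.imwrite('pics/s2.png',cv2.resize(c,None,fx=8,fy=8,interpolation=cv2.INTER_CUBIC)[...,::-1])
E
```

```text
[582.60224     94.18884025  98.45326255] 0.7005786156157006 [-0.41685061 -0.28006319 -0.74279021]
246 221
```

View pics/s2.png

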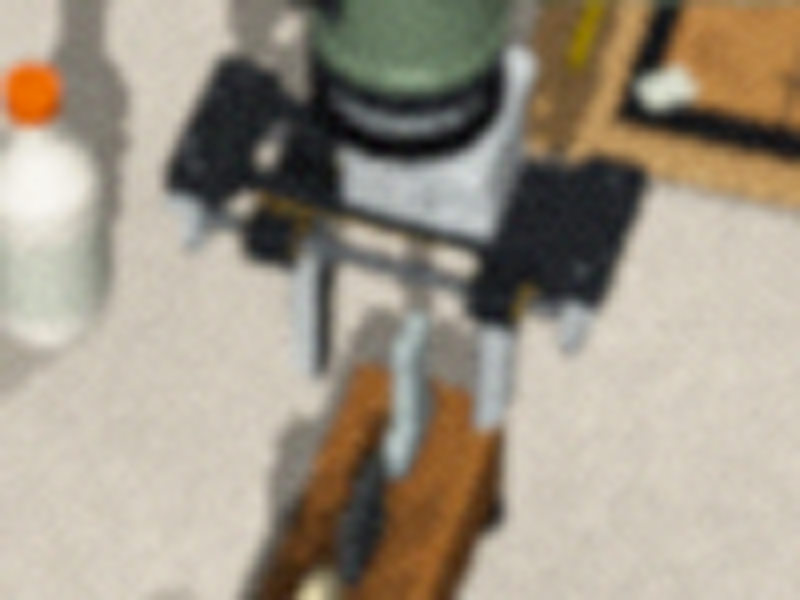

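The chisel's shank at about x=410 sits near the midpoint of the fingers (about 402), so I'll close gently.

>>> servo_tool(commands=[[[0, 0, 0], [0, 0, 0], 0.16], [[0, 0, 0], [0, 0, 0], 0.16], [[0, 0, 0], [0, 0, 0], 0.16], [[0, 0, 0], [0, 0, 0], 0.16], [[0, 0, 0], [0, 0, 0], 0.14], [[0, 0, 0], [0, 0, 0], 0.12], [[0, 0, 0], [0, 0, 0], 0.1], [[0, 0, 0], [0, 0, 0], 0.08], [[0, 0, 0], [0, 0, 0], 0.06], [[0, 0, 0], [0, 0, 0], 0.04], [[0, 0, 0], [0, 0, 0], 0.04]], grip_force=5)

```text
time: 4.45
tool_pos: [581.3, 94.3, 97.0]
tool_rot: [-3.141, -0.0, 1.671]
contact_force: [-0.5, 0.5, 0.8]
grip_width: 0.087
grip_force: 5.0
```

```bash
python3 - <<'E'
from h import *
o=robot.observe(); print(o)
E
```

```text
{'time': 4.45, 'joints': array([ 1.38888548e-02,  3.43821785e-01,  1.60597200e+00, -4.27229360e-05,
        1.19236750e+00, -8.63617160e-02]), 'qvel': array([-3.65557328e-04,  6.49061131e-04,  1.63319570e-03, -5.75156985e-05,
        1.62390038e-04,  1.03593786e-03]), 'tau': array([-1.76561857e-02, -3.99195063e+01, -2.57976580e+01,  1.04546472e-01,
       -3.75621999e-01, -8.34357081e-03]), 'tool_pos': array([581.25774359,  94.26826601,  96.96647037]), 'tool_rot': array([-3.14102272e+00, -9.50366441e-06,  1.67106269e+00]), 'contact_force': array([-0.4985551 ,  0.47727844,  0.84708145]), 'wrist_torque': array([-0.11050113,  0.21323937,  0.02418199]), 'grip_force': 4.999371841549873, 'grip_width': 0.08734062934253621}
```

>>> servo_tool(commands=[[[0, 0, 0], [0, 0, 0], 0.0], [[0, 0, 0], [0, 0, 0], 0.0], [[0, 0, 0], [0, 0, 0], 0.0], [[0, 0, -0.025], [0, 0, 0], 0.0], [[0, 0, -0.075], [0, 0, 0], 0.0], [[0, 0, -0.125], [0, 0, 0], 0.0], [[0, 0, -0.175], [0, 0, 0], 0.0], [[0, 0, -0.225], [0, 0, 0], 0.0], [[0, 0, -0.275], [0, 0, 0], 0.0], [[0, 0, -0.35], [0, 0, 0], 0.0], [[0, 0, -0.4], [0, 0, 0], 0.0], [[0, 0, -0.4], [0, 0, 0], 0.0]], grip_force=40)

```text
time: 5.65
tool_pos: [583.2, 94.3, 179.8]
tool_rot: [3.137, 0.0, 1.671]
contact_force: [0.8, 0.1, -1.6]
grip_width: 0.084
grip_force: 40.0
```

```bash
python3 - <<'E'
from h import *; import json
from plan import plan
o=robot.observe(); print(o['tool_pos'],o['tool_rot'],o['grip_width'],o['grip_force'],o['contact_force'],o['wrist_torque'])
c=json.load(open('cmd.json')); c[2]+=80; json.dump(c,open('cmd.json','w'))
p,d=grab('side')
u,v=project('side',[582,94,130])[0].astype(int)
q=p[v-50:v+50,u-65:u+65]; cv2.imwrite('pics/s3.png',cv2.resize(q,None,fx=6,fy=6,interpolation=cv2.INTER_CUBIC)[...,::-1])
plan([(560,-50,185,1.70),(525,-220,165,1.716)])
E
```

```text
[583.20328667  94.32976021 179.75661441] [3.13677457e+00 3.74576181e-04 1.67106058e+00] 0.08412650063401335 39.99950051307678 [ 0.77226933  0.08483222 -1.5608408 ] [-0.0038795  -0.14198528  0.06140171]
shift [-0.7055, -0.181, -0.04] wz -0.038 rows>= 2.9
shift [-0.8204, -0.2831, 0.1] wz -0.02 rows>= 3.5
cmd [525.01, -220.01, 165.01, 1.72]
```

View pics/s3.png

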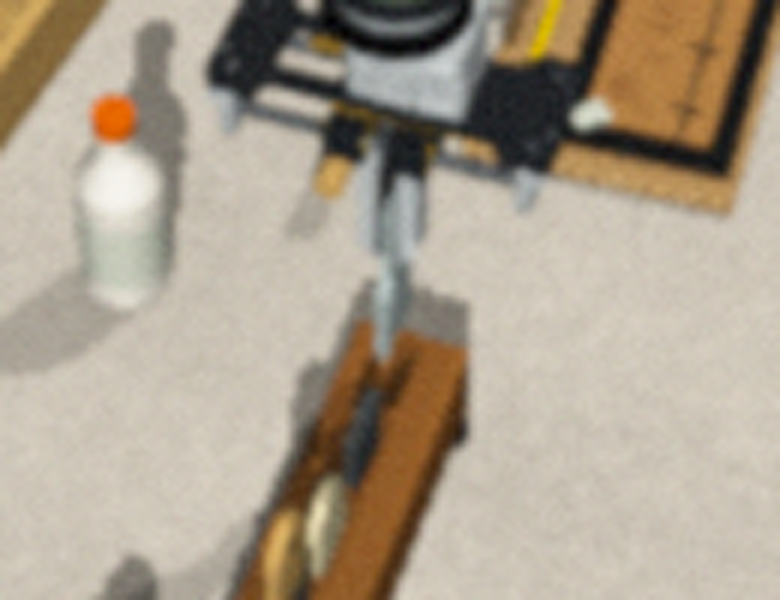

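The chisel is out of the slot, upright, with its tip at crop (384,362). The other tools are undisturbed. Next, move over the mark.

>>> servo_tool(commands=[[[-0.2, -0.05, -0.04], [0, 0, -0.038], 0.0], [[-0.4, -0.1, -0.04], [0, 0, -0.038], 0.0], [[-0.6, -0.15, -0.04], [0, 0, -0.038], 0.0], [[-0.7055, -0.181, -0.04], [0, 0, -0.038], 0.0], [[-0.7055, -0.181, -0.04], [0, 0, -0.038], 0.0]])

```text
time: 6.2
tool_pos: [558.6, -52.5, 184.2]
tool_rot: [-3.14, 0.0, 1.697]
contact_force: [-0.4, -0.4, -1.8]
grip_width: 0.085
grip_force: 40.0
```

>>> servo_tool(commands=[[[-0.2, -0.069, 0.0], [0, 0, -0.02], 0.0], [[-0.4, -0.138, 0.05], [0, 0, -0.02], 0.0], [[-0.6, -0.207, 0.1], [0, 0, -0.02], 0.0], [[-0.75, -0.26, 0.1], [0, 0, -0.02], 0.0], [[-0.8204, -0.2831, 0.1], [0, 0, -0.02], 0.0], [[-0.8204, -0.2831, 0.1], [0, 0, -0.02], 0.0], [[-0.8204, -0.2831, 0.1], [0, 0, -0.02], 0.0]])

```text
time: 6.9
tool_pos: [525.2, -218.3, 164.9]
tool_rot: [3.141, -0.001, 1.717]
contact_force: [-0.4, -0.1, -1.7]
grip_width: 0.077
grip_force: 40.0
```

```bash
python3 - <<'E'
from h import *
acc=[];ims=[]
for i in range(3):
    p,d=grab('side'); ims.append(p.astype(float)); o=robot.observe(); acc.append(np.r_[o['tool_pos'],o['tool_rot'][2],o['contact_force']])
print(np.mean(acc,0).round(2)); p=np.mean(ims,0).astype(np.uint8)
np.savez('s4.npz',p=p,d=d)
u,v=project('side',[522,-220,60])[0].astype(int); print(u,v)
q=p[v-40:v+40,u-50:u+50]; cv2.imwrite('pics/s4.png',cv2.resize(q,None,fx=7.5,fy=7.5,interpolation=cv2.INTER_CUBIC)[...,::-1])
t=acc and np.array([525,-220,81]); y=.145
for s in(-19.5,0,19.5): print(s,((project('side',t+[-s*np.sin(y),s*np.cos(y),0])[0]-[u-50,v-40])*7.5).round(), ((project('side',[519.5-s*np.sin(y),-223+s*np.cos(y),20])[0]-[u-50,v-40])*7.5).round())
try: print(marks('side',p))
except Exception as e: print(e)
E
```

```text
[ 5.253e+02 -2.180e+02  1.651e+02  1.720e+00  1.400e-01  2.700e-01
 -2.500e+00]
297 173
-19.5 [382. 245.] [384. 328.]
0 [374. 273.] [376. 356.]
19.5 [365. 301.] [367. 384.]
(array([ 5.21242152e+02, -2.21371607e+02,  1.44735085e-01]), np.float64(-25.898412704467773))
```

View pics/s4.png

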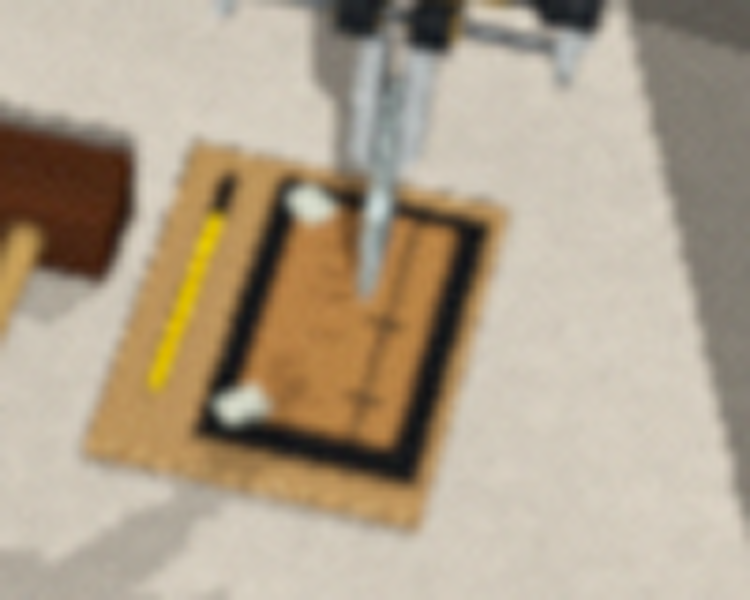

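Ticks are at crop (388,325) and (362,400), and the chisel's lower +y corner is at (367,297). I'll lower it to about 8 mm above the line and check there.

```bash
python3 -c "
from plan import plan
plan([(521,-221,112,1.716)])"
```

```text
shift [-0.002, -0.0205, 0.265] wz -0.0 rows>= 1.1
cmd [521.01, -220.99, 112.01, 1.72]
```

>>> servo_tool(commands=[[[-0.002, -0.0205, 0.05], [0, 0, 0], 0.0], [[-0.002, -0.0205, 0.1], [0, 0, 0], 0.0], [[-0.002, -0.0205, 0.15], [0, 0, 0], 0.0], [[-0.002, -0.0205, 0.2], [0, 0, 0], 0.0], [[-0.002, -0.0205, 0.24], [0, 0, 0], 0.0], [[-0.002, -0.0205, 0.265], [0, 0, 0], 0.0], [[-0.002, -0.0205, 0.265], [0, 0, 0], 0.0], [[-0.002, -0.0205, 0.265], [0, 0, 0], 0.0]])

```text
time: 7.85
tool_pos: [521.0, -220.9, 112.1]
tool_rot: [3.141, 0.0, 1.716]
contact_force: [0.4, -0.6, -2.1]
grip_width: 0.081
grip_force: 40.0
```

```bash
python3 - <<'E'
from h import *
acc=[];ims=[];ds=[]
for i in range(8):
    p,d=grab('side'); ims.append(p.astype(float)); ds.append(d); o=robot.observe(); acc.append(np.r_[o['tool_pos'],o['tool_rot'],o['contact_force']])
print(np.mean(acc,0).round(3)); p=np.mean(ims,0).astype(np.uint8); t=grab('top')[0]
np.savez('s5.npz',p=p,d=np.median(ds,0))
m,_=marks('side',p); print(m)
u,v=project('side',[521,-221,30])[0].astype(int); print(u,v)
q=cv2.resize(p[v-28:v+22,u-25:u+25],None,fx=12,fy=12,interpolation=cv2.INTER_CUBIC)
f=lambda X:((project('side',X)-[u-25,v-28]+.5)*12-.5)
y=.145; R=np.array([[np.cos(y),-np.sin(y)],[np.sin(y),np.cos(y)]])
def box(c,z,dx,dy,col):
    P=np.array([(a*dx,b*dy) for a,b in((-1,-1),(1,-1),(1,1),(-1,1))])@R.T+c
    print(col,f(np.c_[P,[z]*4]).round().tolist()); 
box(np.array([521,-221]),28,2,19.5,'teeth'); box(np.array([521,-221]),88,4,20,'sh'); box(m[:2],20,2,26,'ticks')
u2,v2=project('top',[521,-221,30])[0].astype(int)
w=cv2.resize(t[v2-25:v2+25,u2-9:u2+7],(192,600),interpolation=cv2.INTER_CUBIC)
cv2.imwrite('pics/s5.png',np.hstack([q,w])[...,::-1])
E
```

```text
[ 5.21116e+02 -2.20981e+02  1.12514e+02  3.14100e+00  1.00000e-03
  1.71700e+00  1.73000e-01 -7.10000e-02 -1.35600e+00]
[ 5.20124968e+02 -2.20963487e+02  1.64782940e-01]
296 178
teeth [[334.0, 314.0], [321.0, 311.0], [294.0, 401.0], [306.0, 404.0]]
sh [[358.0, 181.0], [332.0, 176.0], [303.0, 268.0], [330.0, 274.0]]
ticks [[339.0, 317.0], [326.0, 315.0], [289.0, 434.0], [302.0, 437.0]]
```

View pics/s5.png

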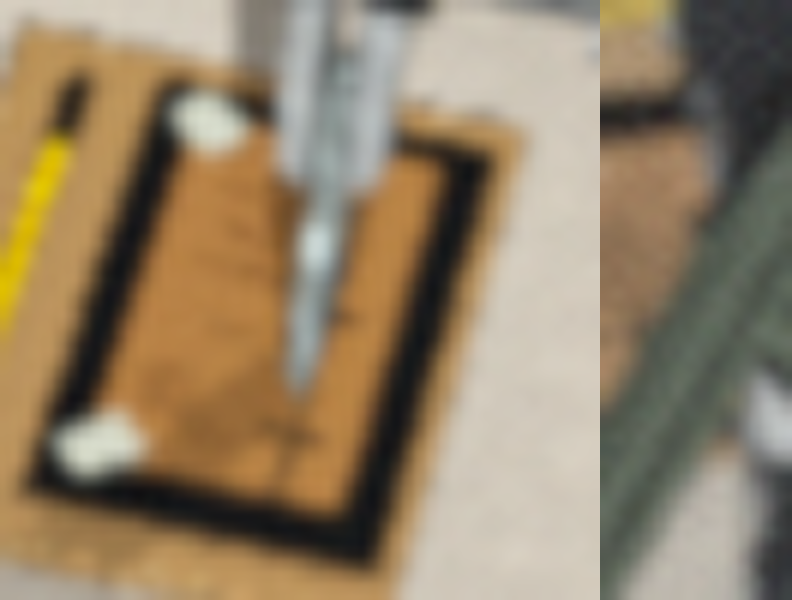

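Tooth-row end at crop (300,398), lower tick crossing at about (290,437), and the line continues to (283,490). Next I'll compare the silhouette with the predicted one numerically.

```bash
python3 - <<'E'
from h import *
p=np.load('s5.npz')['p']; p0=np.load('s4.npz')['p']
k=12;u0,v0=271,150
def up(p): return cv2.resize(p[v0:v0+50,u0:u0+50],None,fx=k,fy=k,interpolation=cv2.INTER_CUBIC)
hsv=cv2.cvtColor(up(p),cv2.COLOR_RGB2HSV); S=hsv[...,1]
f=lambda X:((project('side',X)-[u0,v0]+.5)*k-.5)
y=.146; ey=np.array([-np.sin(y),np.cos(y),0]); ex=np.array([np.cos(y),np.sin(y),0])
T=np.array([521,-221,28.])
M=np.zeros(S.shape,np.uint8)
def hull(zs,hx,hy):
    P=[T+a*hx*ex+b*hy*ey+[0,0,z] for a in(-1,1) for b in(-1,1) for z in zs]
    cv2.fillConvexPoly(M,cv2.convexHull(f(P).round().astype(np.int32)),255)
hull((0,60),1.75,19.5); hull((14,60),4,20)
g=up(p).mean(2); g0=up(p0).mean(2)
for r in range(235,500,12):
    s=np.where(S[r,230:400]<110)[0]+230; m=np.where(M[r])[0]
    a=g[r-3:r+4,265:330].mean(0)
    print(r,'steel',(s.min(),s.max()) if len(s) else None,'model',(m.min(),m.max()) if len(m) else None,'dark',265+a.argmin(),int(a.min()),int(a.mean()))
from json import dumps
for nm,gg in(('s4',g0),('s5',g)):
    out=[]
    for r in range(440,500,8):
        a=cv2.GaussianBlur(gg,(0,0),5)[r,262:320]; out.append(262+int(a.argmin()))
    print(nm,out)
# predicted line (z=20) with the unobstructed fit at rows, and landed tooth ends
m=np.array([521.0,-221.4,20])
for s in(-26,-19.5,19.5,26,35,45): print('line',s,f(m+s*ey).round(1).tolist(),'teeth@20',f(T+s*ey-[0,0,8]).round(1).tolist())
print('dpx per mm x',(f(m+ex)-f(m)).round(2),'y',(f(m+ey)-f(m)).round(2),'z',(f(m+[0,0,1])-f(m)).round(2))
E
```

```text
235 steel (np.int64(292), np.int64(351)) model (np.int64(314), np.int64(351)) dark 281 84 138
247 steel (np.int64(291), np.int64(349)) model (np.int64(310), np.int64(349)) dark 280 88 145
259 steel (np.int64(290), np.int64(347)) model (np.int64(307), np.int64(347)) dark 281 96 142
271 steel (np.int64(290), np.int64(345)) model (np.int64(304), np.int64(346)) dark 281 95 128
283 steel (np.int64(287), np.int64(342)) model (np.int64(302), np.int64(344)) dark 280 95 122
295 steel (np.int64(286), np.int64(339)) model (np.int64(301), np.int64(341)) dark 280 106 126
307 steel (np.int64(285), np.int64(337)) model (np.int64(299), np.int64(337)) dark 329 105 131
319 steel (np.int64(283), np.int64(335)) model (np.int64(297), np.int64(333)) dark 329 99 133
331 steel (np.int64(284), np.int64(330)) model (np.int64(296), np.int64(330)) dark 329 110 133
343 steel (np.int64(283), np.int64(328)) model (np.int64(294), np.int64(326)) dark 279 109 133
355 steel (np.int64(282), np.int64(399)) model (np.int64(293), np.int64(322)) dark 275 109 131
367 steel (np.int64(281), np.int64(399)) model (np.int64(291)
[... 625 characters left out ...]
399)) model None dark 285 101 118
475 steel (np.int64(363), np.int64(394)) model None dark 281 104 118
487 steel (np.int64(359), np.int64(393)) model None dark 276 97 115
499 steel (np.int64(355), np.int64(388)) model None dark 265 63 93
s4 [293, 291, 288, 286, 282, 277, 272, 262]
s5 [293, 291, 287, 285, 283, 278, 273, 264]
line -26 [[330.1, 314.1]] teeth@20 [[329.7, 314.9]]
line -19.5 [[325.6, 328.8]] teeth@20 [[325.2, 329.7]]
line 19.5 [[298.3, 418.7]] teeth@20 [[297.8, 419.6]]
line 26 [[293.7, 433.9]] teeth@20 [[293.2, 434.8]]
line 35 [[287.2, 455.1]] teeth@20 [[286.8, 455.9]]
line 45 [[280.0, 478.7]] teeth@20 [[279.6, 479.6]]
dpx per mm x [[-3.15 -0.69]] y [[-0.7  2.3]] z [[ 0.28 -2.14]]
```

```bash
python3 - <<'E'
from h import *
p=np.load('s5.npz')['p']
for v in(174,177,179,180,181,182,183,184):
    print(v,'crop row',(v-150)*12+6,[tuple(int(c) for c in p[v,u]) for u in range(291,302)])
print('crop col centres',[(u-271)*12+6 for u in range(291,302)])
E
```

```text
174 crop row 294 [(182, 128, 68), (180, 127, 68), (168, 118, 61), (144, 106, 67), (136, 126, 110), (148, 153, 147), (133, 142, 139), (118, 115, 106), (144, 111, 75), (174, 123, 67), (183, 130, 68)]
177 crop row 330 [(173, 121, 62), (176, 124, 65), (174, 123, 64), (150, 113, 76), (147, 144, 136), (155, 166, 164), (136, 141, 135), (133, 108, 82), (155, 110, 62), (168, 119, 64), (179, 128, 69)]
179 crop row 354 [(176, 125, 66), (168, 118, 62), (160, 115, 62), (146, 115, 81), (144, 144, 134), (153, 161, 158), (150, 139, 124), (165, 122, 79), (181, 128, 67), (183, 130, 68), (183, 132, 70)]
180 crop row 366 [(170, 120, 65), (158, 110, 59), (150, 105, 57), (142, 114, 85), (141, 139, 131), (143, 147, 141), (157, 133, 107), (175, 127, 74), (182, 130, 67), (185, 131, 68), (178, 126, 66)]
181 crop row 378 [(157, 110, 59), (153, 106, 55), (150, 105, 56), (145, 114, 79), (142, 135, 120), (138, 133, 121), (158, 123, 86), (180, 130, 71), (184, 131, 69), (185, 132, 70), (174, 122, 65)]
182 crop row 390 [(151, 106, 55), (151, 105, 55), (151, 104, 54), (149, 108, 67), (144, 122, 97), (142, 119, 93), (163, 120, 72), (179, 128, 68), (183, 131, 67), (184, 130, 69), (163, 115, 62)]
183 crop row 402 [(150, 104, 55), (151, 104, 57), (153, 105, 56), (153, 107, 60), (145, 110, 70), (147, 111, 71), (167, 119, 64), (183, 128, 67), (184, 132, 69), (179, 129, 67), (148, 104, 57)]
184 crop row 414 [(151, 105, 56), (147, 103, 53), (146, 101, 53), (151, 105, 56), (146, 104, 58), (153, 110, 60), (176, 125, 69), (184, 131, 69), (185, 131, 69), (177, 125, 67), (138, 95, 55)]
crop col centres [246, 258, 270, 282, 294, 306, 318, 330, 342, 354, 366]
```

The camera view puts the tooth row about 1 mm to +x of the line, with its position along the line good. I'll shift 1 mm and go down to near contact.

>>> servo_tool(commands=[[[0, -0.005, 0], [0, 0, 0], 0.0], [[0, -0.005, 0], [0, 0, 0], 0.0], [[0, -0.005, 0.008], [0, 0, 0], 0.0], [[0, -0.005, 0.016], [0, 0, 0], 0.0], [[0, -0.005, 0.024], [0, 0, 0], 0.0], [[0, -0.005, 0.028], [0, 0, 0], 0.0], [[0, -0.005, 0.028], [0, 0, 0], 0.0], [[0, -0.005, 0.028], [0, 0, 0], 0.0]])

```text
time: 9.1
tool_pos: [519.8, -220.9, 106.4]
tool_rot: [-3.142, -0.0, 1.717]
contact_force: [0.6, -0.1, -1.8]
grip_width: 0.083
grip_force: 40.0
```

```bash
cat > f.py <<'E'
from h import *
a=[];ims=[]
for i in range(8):
    p,d=grab('side'); ims.append(p.astype(float)); o=robot.observe(); a.append(np.r_[o['tool_pos'],o['contact_force'],o['wrist_torque']])
a=np.array(a); print(o['time'],a.mean(0).round(2),'fz',a[:,5].round(1))
p=np.mean(ims,0).astype(np.uint8); np.savez('s6.npz',p=p)
q=p.astype(float)[172:190,290:303]; w=np.clip((q[...,2]/q[...,0]-.38)/.62,0,1); w[w<.06]=0
for i in range(18):
    if w[i].sum()>.2: print((172+i-150)*12+6,'width',(w[i].sum()*12).round(),'centre',((w[i]*((np.arange(290,303)-271)*12+6)).sum()/w[i].sum()).round(1))
E
python3 f.py
```

```text
9.5 [ 5.1982e+02 -2.2093e+02  1.0647e+02 -5.0000e-02  1.8000e-01 -1.9300e+00
 -2.0000e-02 -8.0000e-02 -1.0000e-02] fz [-1.9 -2.3 -2.  -1.7 -1.2 -2.1 -2.2 -1.9]
270 width 51.0 centre 321.1
282 width 48.0 centre 320.2
294 width 44.0 centre 318.7
306 width 44.0 centre 317.2
318 width 45.0 centre 314.9
330 width 42.0 centre 311.7
342 width 40.0 centre 307.3
354 width 40.0 centre 305.6
366 width 38.0 centre 304.5
378 width 32.0 centre 303.5
390 width 23.0 centre 305.0
402 width 13.0 centre 307.5
414 width 6.0 centre 329.7
426 width 4.0 centre 357.2
438 width 4.0 centre 378.0
450 width 9.0 centre 375.7
462 width 14.0 centre 375.1
474 width 17.0 centre 374.0
```

>>> servo_tool(commands=[[[0.007, 0.001, 0.0], [0, 0, 0], 0.0], [[0.007, 0.001, 0.0], [0, 0, 0], 0.0], [[0.007, 0.001, 0.004], [0, 0, 0], 0.0], [[0.007, 0.001, 0.006], [0, 0, 0], 0.0], [[0.007, 0.001, 0.006], [0, 0, 0], 0.0], [[0.007, 0.001, 0.006], [0, 0, 0], 0.0]])

```text
time: 10.1
tool_pos: [519.8, -219.5, 105.2]
tool_rot: [3.142, -0.0, 1.717]
contact_force: [0.2, 0.3, -2.5]
grip_width: 0.082
grip_force: 40.0
```

>>> servo_tool(commands=[[[0, 0, 0.002], [0, 0, 0], 0.0], [[0, 0, 0.003], [0, 0, 0], 0.0], [[0, 0, 0.003], [0, 0, 0], 0.0], [[0, 0, 0.003], [0, 0, 0], 0.0]])

```text
time: 10.5
tool_pos: [519.8, -219.6, 104.8]
tool_rot: [3.141, 0.0, 1.717]
contact_force: [-1.0, 0.1, -0.6]
grip_width: 0.082
grip_force: 40.0
```

>>> servo_tool(commands=[[[0, 0, 0.001], [0, 0, 0], 0.0], [[0, 0, 0.002], [0, 0, 0], 0.0], [[0, 0, 0.002], [0, 0, 0], 0.0], [[0, 0, 0.002], [0, 0, 0], 0.0]])

```text
time: 10.9
tool_pos: [519.9, -219.6, 104.5]
tool_rot: [3.141, 0.0, 1.717]
contact_force: [-0.7, 0.8, 0.8]
grip_width: 0.083
grip_force: 40.0
```

```bash
python3 f.py
```

```text
11.3 [ 5.1986e+02 -2.1955e+02  1.0437e+02 -5.6000e-01  2.6000e-01  1.1900e+00
  4.0000e-02  6.0000e-02  0.0000e+00] fz [1.1 0.1 0.8 1.4 1.7 1.5 1.7 1.2]
270 width 51.0 centre 320.2
282 width 48.0 centre 318.7
294 width 46.0 centre 317.6
306 width 46.0 centre 315.3
318 width 46.0 centre 313.5
330 width 45.0 centre 310.0
342 width 42.0 centre 307.6
354 width 40.0 centre 305.7
366 width 39.0 centre 304.7
378 width 35.0 centre 303.1
390 width 28.0 centre 301.6
402 width 21.0 centre 303.3
414 width 11.0 centre 311.3
426 width 6.0 centre 336.6
438 width 6.0 centre 376.5
450 width 9.0 centre 375.4
462 width 15.0 centre 375.6
474 width 17.0 centre 374.3
```

>>> servo_tool(commands=[[[0, 0, 0.001], [0, 0, 0], 0.0], [[0, 0, 0.0018], [0, 0, 0], 0.0], [[0, 0, 0.0018], [0, 0, 0], 0.0], [[0, 0, 0.0018], [0, 0, 0], 0.0]])

```text
time: 11.7
tool_pos: [519.9, -219.6, 104.0]
tool_rot: [3.141, 0.0, 1.717]
contact_force: [-0.1, 1.0, 3.3]
grip_width: 0.086
grip_force: 40.0
```

```bash
python3 f.py | head -2; python3 - <<'E'
from h import *
p=np.load('s6.npz')['p']; cv2.imwrite('pics/s6.png',cv2.resize(p[150:200,271:321],None,fx=12,fy=12,interpolation=cv2.INTER_CUBIC)[...,::-1])
E
```

```text
12.1 [ 5.1987e+02 -2.1956e+02  1.0401e+02 -9.2000e-01  4.3000e-01  3.2300e+00
  8.0000e-02  1.1000e-01 -1.0000e-02] fz [2.8 3.  3.3 3.3 3.6 3.4 3.  3.3]
```

View pics/s6.png

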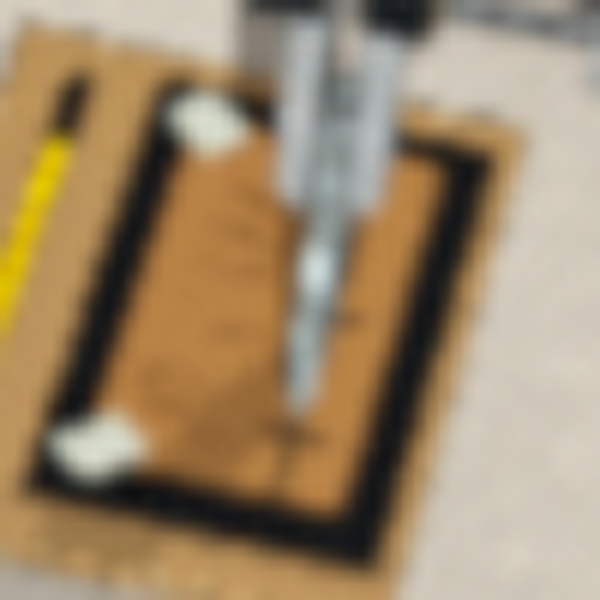

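The tooth row's end is at (300,412), on the line and just short of the lower tick at (292,435). Push is 5.2 N over the no-contact baseline, so I'm handing it in.

```bash
python3 -c "
from workcell import robot
print(robot.finish_job())"
```

```text
the job is handed in; nothing more can be done
None
```

The job is handed in: the chisel stands upright on the stitch line between the ticks, still gripped at 40 N and pressed down with about 5.2 N. By the side camera alone (the top view was blocked), its teeth are within about 1 mm of the line, and I saw nothing else disturbed.

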